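# Rock a caught ball out of a dispenser flask

### The job

A steel bearing ball is caught behind the slanted vanes in the neck of the flat dispenser flask. Take the flask off its sloping stand, hold its mouth over the round tin and rock it from side to side, neck down, until the ball drops into the tin, not onto the bench; then lay the flask back in its stand as it was. Leave the tin upright and the big nut and the wrench where they lie.

Things in the scene. Friction and masses are not known exactly. Their poses are not given: they have to be found in the camera images.
- flask: flat grey metal flask, 0.25 kg. Origin: centre of the body's underside; x along it (neck to -x, round cap at +x), z through its flat top. Body x -43 to +45 mm, 56 wide, 24 thick. Neck x -43 to -119, 39 wide, 24 thick, clear top, outlet 20 wide in a flange 47 wide, 28 high at its end. Inside: floor at z 3, neck 33 wide, crossed by two thin vanes. Lies in the stand neck down 28 degrees
- flask_grip (a point): grasp point of the flask, in the middle of its thickness at flask x=0, y=0, z=12 mm; grasp across the 56 mm width, along flask y, with the tool along flask -z (28 degrees from vertical while it is in the stand)
- flask_mouth (a point): centre of the flask's outlet, at flask x=-120, y=0, z=12 mm
- ball: plain steel ball, 14 mm diameter, 15 g; origin at its centre. At the start it is caught in the flask's neck behind the first vane
- stand: fixed steel stand, base plate 130x90x8 mm; origin at the centre of its underside, z up. Its 34 mm wide bed slopes 28 degrees down to stand -x. The flask's front shoulders rest on two 8 mm wide stops that lean outwards, 15 mm high over the bed; at flask x 31 to 41 it lies between two flared cheeks 12 mm high, about 3 mm clear each side. Beside the grasp point the sides are free
- stand_seat (a point): point on the bed, 95 mm above the stand's origin, where the flask's origin lies when it is home; home means flask pitched 28 degrees neck down towards stand -x with its y axis along the stand's y axis
- tin: loose round open rusty tin, outer diameter 67 mm, 50 mm high, inner diameter about 56 mm, floor 3 mm thick, 0.2 kg; origin at the centre of its underside
- big_nut: bystander: big hex nut, 51x44x21 mm, flat on the bench; origin under its centre
- wrench: bystander: open-ended wrench, 40x187x6 mm, long along its y, flat on the bench; origin under its centre
- vane1_tip (a point): tip of the first vane (flask x -69, y +1, z 12 mm). The vane stands square on the neck's +y wall at x -72; its last 5 mm hook back towards the body and catch the ball. To get it round the tip roll the flask about its x axis, -y side down: with the neck 28 degrees down it needs 26 to 30 degrees, varying with friction; less roll if the neck is held flatter. Then it lies at vane 2
- vane2_tip (a point): tip of the second vane (flask x -92, y -1, z 12 mm), the mirror image, on the -y wall at x -95: roll the +y side down likewise and the ball passes it and rolls straight out of the mouth at about 0.4 m/s. Only gravity and slight friction hold the ball; it rolls freely, also back into the body if the neck points up
Mind the look-alikes: they are no part of the job. Leave any blue or pink look-alike of the tin alone.

How it is judged:
By the outcome, as a careful person would: the job done as asked, in the order asked, and still so for the second after the job is handed in, with the robot touching nothing.
It also fails if it takes over 64 s, if anything falls off the work surface, if the arm or the gripper's body presses on something with over 40 N, if the wrist force passes 120 N, or if a joint passes its speed limit or range.

### The arm

A 6-joint arm with a two-finger parallel gripper is mounted at the origin on a cart in front of the work surface, level with it; the furniture and walls round the work are solid. World frame = base frame: x ahead of the robot, y to its left, z up, the work surface at z = 0. Lengths are in mm, angles in rad, forces in N, time in s.
With the tool pointing down it reaches from about 350 to 775 mm from the base axis. Payload 7.3 kg.
Tool frame: the origin (TCP) lies at the very end of the fingers, on their centre line; the grasp point (between the pads) lies behind it (bot.grip_point_offset is the z of the grasp point in the tool frame, in mm); z points along the fingers, y is the line along which they close (so a half turn about z gives the same grasp; the last joint's range is limited). The gripper opens to 92 mm and grips with 3 to 60 N. Pads are 19 mm wide; open, the fingers measure 130 mm over their backs; the gripper's body (75 mm by 190 mm) begins 47 mm behind the grasp point.
Start: joints at [-1.429, 0.342, 1.524, -0, 1.275, -0.146], TCP at [149.04, -503.42, 226.741] pointing down, gripper open.
Joint ranges: [-2.53, 2.53], [-0.77, 2.02], [0.04, 2.7], [-1, 4.14], [0.28, 2.66], [-3.11, 3.11]. Speed limits (rad/s): [2.57, 2.57, 3.14, 3.14, 3.14, 3.14].

### API

Orientations are given as [roll, pitch, yaw] about the fixed x, y, z axes, in that order (R = Rz(yaw) Ry(pitch) Rx(roll)).
In Python, from plant import bot gives the robot as it stands. The module is installed in compiled form; this text tells all that it offers.
- The arm moves only by the shell command python3 -m crank 'ROWS'. ROWS is JSON, a list that holds one entry, the list of rows, each a list of 5 numbers: the opening, from 0 (shut) to 1 (fully open), then the shift along the tool's x, y, z in cm, then the turn about the tool's z in degrees. In form: [[[claw, x, y, z, turn], ...]]. A call has exactly 10 rows; each row is the pose to reach, as a shift and turn from the pose commanded when the call began, along the tool's axes at that moment; what a row does not reach only later rows make up. A row lasts 1/10 s, in which the tool goes at most 50 mm and 8.59 degrees, less where a joint would pass 70% of its speed; a pose out of reach is approached as far as the arm can. A call with a gripper value outside its range is refused whole. The fingers move at their own pace and stop on an object; the grip force is fixed at half the most. Time passes only in rows, so rows that repeat a pose let the fingers close, or fill a call up. It gives the time, the measured TCP pose, the force, the opening and the grip force at its end, in the units of the state.
- bot.get_obs(): the state, without advancing time (a new reading comes with each control period).
- bot.capture(name): name is "scene" or "top"; returns (picture, depth): 480x640x3 uint8, red, green, blue; 480x640 float32, mm along the optical axis (not along the pixel's ray), 0 where there is no reading.
- bot.calibration(name): a dict with "vertical_fov" (degrees; the focal length in pixels is half the picture's height over the tangent of half this angle, whatever the lens; pixels are square), "cx", "cy" (the principal point, pixels), "rvec" (rotation vector, rad) and "tvec" (3), from world to camera coordinates, as OpenCV has them. Camera axes: x right, y down, z forward; pixel columns grow to the right and rows downward; lengths in mm; the calibration is good to about 2 mm. A picture is of the moment at which its call begins. calibration takes no time and is no camera call.
- bot.close_job(): hands the job in; it is judged then, once.
The state is a dict: "time": time; "joint_positions": joint angles; "dq": joint speeds; "tau": joint torques, N m; "tool_pos": TCP position; "tcp_rot": TCP orientation; "contact_force": force on the tool from outside, world axes, zero at the start; "moment": the same for the moment, N m; "grip_width": finger opening in mm; "finger_force": force on a finger pad.
Only numpy, scipy, OpenCV 4.12 (cv2) and the standard library are available. Lean on these libraries where they do the work, as an engineer would, in place of code of your own. Each camera call takes 0.05 s, during which the arm holds its last target. There are 200 camera calls.

## Working session

There is one attempt and no reset: what is moved stays moved. The work goes in short steps, Python scripts to look and compute and a shell command to move; the robot and the scene stay as the last step left them, time stands still between calls to the robot, and variables do not carry over. Pictures are saved under pics/ and viewed, at most 10 in all, crops included, and the job is handed in when it is done.

```bash
mkdir -p pics
cat > h.py <<'E'
import numpy as np, cv2
from plant import bot
def cam(n):
    c=bot.calibration(n); f=240/np.tan(np.radians(c["vertical_fov"])/2)
    R=cv2.Rodrigues(np.array(c["rvec"],float))[0]; return f,c["cx"],c["cy"],R,np.array(c["tvec"],float).ravel()
def cloud(n,d):
    f,cx,cy,R,t=cam(n); v,u=np.mgrid[:480,:640]
    P=np.stack([(u-cx)/f*d,(v-cy)/f*d,d],-1); return (P-t)@R
def proj(n,p):
    f,cx,cy,R,t=cam(n); q=R@np.array(p,float)+t; return f*q[0]/q[2]+cx,f*q[1]/q[2]+cy
def ray(n,u,v,z):
    f,cx,cy,R,t=cam(n); d=R.T@np.array([(u-cx)/f,(v-cy)/f,1]); o=-R.T@t; return o+d*(z-o[2])/d[2]
E
python3 - <<'E'
from h import *
for n in("scene","top"):
    p,d=bot.capture(n); cv2.imwrite(f"pics/{n}0.png",p[...,::-1]); np.save(n+"0.npy",d)
    f,cx,cy,R,t=cam(n); print(n,f,cx,cy,-R.T@t,R[2],(d==0).mean(),bot.calibration(n).keys())
o=bot.get_obs();print(o["time"],o["tool_pos"],o["tcp_rot"],bot.grip_point_offset,o["grip_width"])
E
```

```text
scene 465.8099503061493 318.99028977878754 243.9456741202823 [  8.69224879 644.62520389 525.31022663] [ 0.54690446 -0.72194364 -0.42390198] 0.004033203125 dict_keys(['vertical_fov', 'cx', 'cy', 'rvec', 'tvec'])
top 526.9128407531164 324.8005489288376 227.39855201331036 [ 462.4510569   -92.71998812 1166.26468223] [ 0.07764994  0.03154416 -0.99648154] 0.003798828125 dict_keys(['vertical_fov', 'cx', 'cy', 'rvec', 'tvec'])
0.1 [ 148.99758258 -503.05312802  226.11090417] [-3.14024311e+00 -2.10655627e-04  2.87791025e-01] -18.8 91.84936680239778
```

View pics/scene0.png

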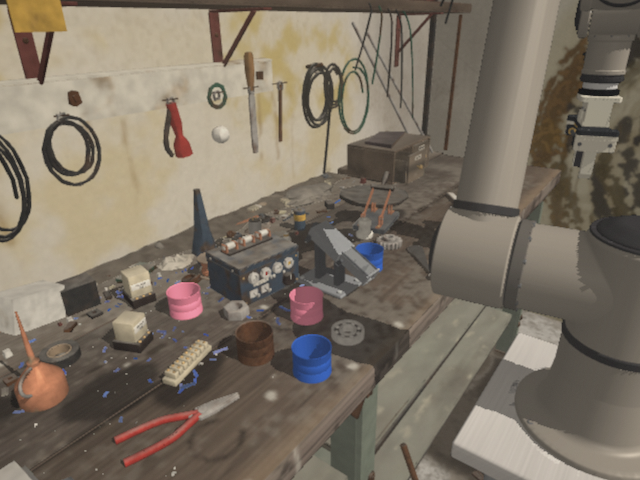

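View pics/top0.png

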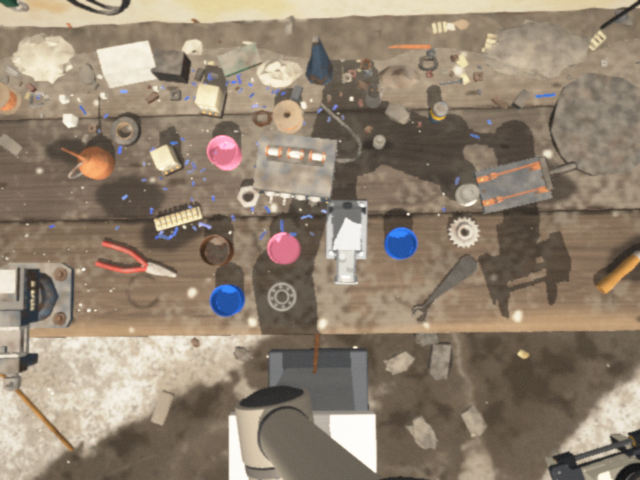

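Run:
```python
from h import *
p=cv2.imread("pics/top0.png"); c=cv2.resize(p[185:320,190:390],None,fx=4,fy=4,interpolation=cv2.INTER_CUBIC); cv2.imwrite("pics/crop1.png",c)
W=cloud("top",np.load("top0.npy"))
# tin by colour in hsv + round
hsv=cv2.cvtColor(p,cv2.COLOR_BGR2HSV)
t=W[232:270,198:238].reshape(-1,3); r=t[(t[:,2]>43)&(t[:,2]<58)]; print("tin rim n",len(r),r.min(0),r.max(0)); 
(cx,cy),rad=cv2.minEnclosingCircle(r[:,:2].astype(np.float32)); print("tin",cx,cy,rad)
Ws=cloud("scene",np.load("scene0.npy")); t=Ws[315:368,230:280].reshape(-1,3); r=t[(t[:,2]>43)&(t[:,2]<58)]; print("tin scene",cv2.minEnclosingCircle(r[:,:2].astype(np.float32)))
# flask
for nm,w in(("top",W[190:295,318:378]),("scene",Ws[220:305,300:385])):
    q=w.reshape(-1,3); q=q[(q[:,2]>25)&(q[:,2]<160)]
    # plane of body top
    best=None
    rng=np.random.default_rng(0)
    for _ in range(3000):
        a=q[rng.choice(len(q),3,0)]; n=np.cross(a[1]-a[0],a[2]-a[0]); l=np.linalg.norm(n)
        if l<50: continue
        n/=l; n*=np.sign(n[2]+1e-9)
        if not(.8<n[2]<.95): continue
        m=abs((q-a[0])@n)<1.5
        if best is None or m.sum()>best.sum(): best=m
    b=q[best]; c0=b.mean(0); n=np.linalg.svd(b-c0)[2][2]; n*=np.sign(n[2])
    print(nm,len(q),len(b),"n",n,"tilt",np.degrees(np.arccos(n[2])),"dir(yaw of +x)",np.degrees(np.arctan2(-n[1],-n[0])),c0)
    rect=cv2.minAreaRect(b[:,:2].astype(np.float32)); print(rect,b.min(0),b.max(0))
```

```text
tin rim n 126 [473.46701403 149.27992206  43.21977555] [537.91912457 214.91321999  54.98660816]
tin 505.2572937011719 181.95828247070312 33.4957389831543
tin scene ((505.90960693359375, 182.07318115234375), 34.54423141479492)
top 2193 1037 n [-0.46625332  0.02141618  0.88439199] tilt 27.82320814097232 dir(yaw of +x) -2.6298893141787376 [ 514.77705532 -101.72697213  103.73709904]
((508.3743896484375, -102.06427001953125), (54.22931671142578, 154.5308074951172), 88.47440338134766) [ 431.14290075 -129.76868033   58.24131367] [585.75564354 -74.83448365 140.08073204]
scene 3089 899 n [-0.46506285  0.01432575  0.88516175] tilt 27.7285677114611 dir(yaw of +x) -1.7643759201557006 [ 511.60452739 -100.04304391  100.33331553]
((508.36505126953125, -99.76309204101562), (57.730289459228516, 151.98178100585938), 86.72894287109375) [ 431.05375811 -131.22245988   57.44005844] [584.34451285 -71.34113384 137.15692794]
```

View pics/crop1.png

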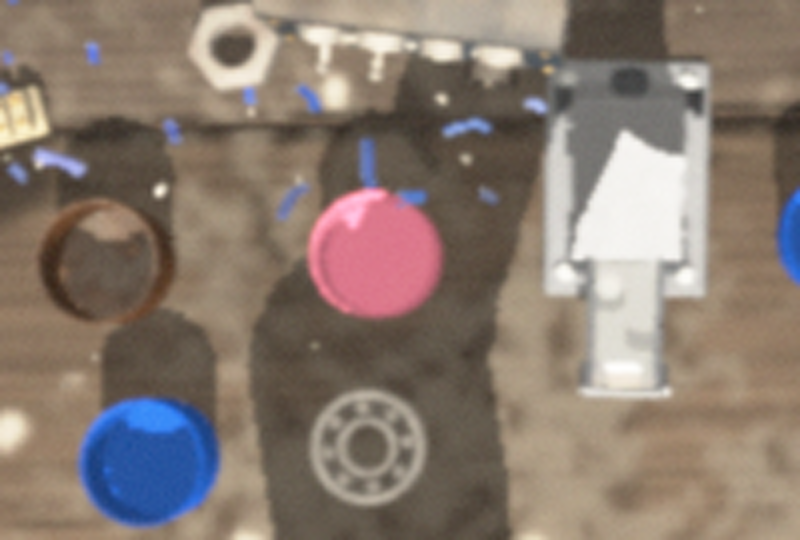

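Run:
```python
from h import *
c=[ray("top",190+u/4,185+v/4,8) for u,v in((545,60),(712,62),(708,297),(545,295))]
c=np.array(c);print(c.round(1),c.mean(0))
print("sides",np.linalg.norm(c-np.roll(c,1,0),axis=1), np.degrees(np.arctan2((c[0]-c[3])[1],(c[0]-c[3])[0])),np.degrees(np.arctan2((c[1]-c[2])[1],(c[1]-c[2])[0])))
# scene check: project base corners, flask edges for body at several x using cloud
p=cv2.imread("pics/top0.png");W=cloud("top",np.load("top0.npy"))
q=W[190:295,318:378].reshape(-1,3)
for x in range(425,615,10):
    m=abs(q[:,0]-x)<2.5; a=q[m]; hi=a[a[:,2]>(95+24*.88+(x-540)*.53-8)]
    print(x,len(a),a[:,2].max().round(1) if len(a) else '', (len(hi),hi[:,1].min().round(1),hi[:,1].max().round(1)) if len(hi) else '')
# neighbours
for nm,(r0,r1,c0,c1) in dict(pink=(228,270,262,305),blueR=(222,262,380,422),box=(130,205,250,340),nut=(183,212,235,262)).items():
    a=W[r0:r1,c0:c1].reshape(-1,3);a=a[a[:,2]>12];print(nm,np.percentile(a,[2,50,98],axis=0).round(0).tolist())
```

```text
[[ 613.5  -60.3    8. ]
 [ 610.5 -152.5    8. ]
 [ 481.  -147.4    8. ]
 [ 483.6  -58.1    8. ]] [ 547.15263147 -104.55204982    8.        ]
sides [129.90311427  92.26738599 129.57692899  89.28740836] -0.9478686816909904 -2.263503054656337
425 130 4.5 
435 139 68.9 (51, np.float64(-121.2), np.float64(-75.1))
445 123 72.7 (37, np.float64(-116.8), np.float64(-79.5))
455 140 77.8 (43, np.float64(-116.9), np.float64(-79.8))
465 136 84.5 (52, np.float64(-119.0), np.float64(-80.0))
475 155 88.0 (57, np.float64(-119.2), np.float64(-82.3))
485 149 95.7 (56, np.float64(-119.3), np.float64(-82.5))
495 163 98.3 (62, np.float64(-125.6), np.float64(-76.5))
505 153 104.0 (79, np.float64(-127.6), np.float64(-74.8))
515 148 108.8 (82, np.float64(-129.8), np.float64(-73.1))
525 143 113.9 (75, np.float64(-129.6), np.float64(-75.3))
535 134 120.1 (70, np.float64(-129.7), np.float64(-75.6))
545 138 123.8 (65, np.float64(-129.7), np.float64(-75.9))
555 141 130.5 (76, np.float64(-129.7), np.float64(-76.2))
565 151 135.1 (81, np.float64(-129.8), np.float64(-76.5))
575 151 140.7 (66, np.float64(-129.6), np.float64(-76.7))
585 153 140.1 (19, np.float64(-112.4), np.float64(-96.6))
595 58 128.0 
605 110 63.9 
pink [[475.0, 0.0, 15.0], [510.0, 48.0, 47.0], [539.0, 65.0, 54.0]]
blueR [[462.0, -249.0, 14.0], [514.0, -229.0, 46.0], [545.0, -93.0, 1166.0]]
box [[608.0, -80.0, 23.0], [671.0, 1.0, 92.0], [739.0, 88.0, 115.0]]
nut [[603.0, 72.0, 14.0], [630.0, 103.0, 21.0], [646.0, 134.0, 95.0]]
```

The candidates for the tin are:
- brown tin: top (217,251), scene (254,342)
- blue tins: top (228,300) and (401,243)
- pink tins: top (283,248) and (224,152)

The rusty brown one is the right one. The crop shows it open at (107,260), and its radius measures 33.5 mm, which fits the description. The flask lies on its stand at top (346,245), neck towards the robot. The hex nut is at (248,197) and the wrench at (443,290).

My measurements:
- tin centre at (505.5, 182)
- seat at about (549, -103, 95), yaw about -2°
- grasp point at (544, -103, 106)

I'm moving above the flask now.

```bash
python3 -m crank '[[[1,4.9,-2.7,0,2],[1,9.8,-5.4,0.5,4],[1,14.7,-8.1,1,6],[1,19.6,-10.8,1.5,8],[1,24.5,-13.5,2,10],[1,29.4,-16.2,2.5,12],[1,34.3,-18.9,3,14],[1,39.2,-21.6,3.5,16],[1,43,-23.7,4,17.5],[1,46,-25.4,4.5,18.5]]]'
```

```text
time: 1.1
tool_pos: [500.0, -147.1, 184.7]
tcp_rot: [3.141, 0.0, -0.036]
contact_force: [0.6, -0.1, -0.4]
grip_width: 91.8
finger_force: 0.0
```

```bash
python3 -m crank '[[[1,2.1,-2.3,0,0],[1,4.2,-4.6,0,0],[1,4.2,-4.6,0,0],[1,4.2,-4.6,2,0],[1,4.2,-4.6,4,0],[1,4.2,-4.6,6,0],[1,4.2,-4.6,7.5,0],[1,4.2,-4.6,8.6,0],[1,4.2,-4.6,9.3,0],[1,4.2,-4.6,9.7,0]]]'
python3 - <<'E'
from h import *
p,d=bot.capture("scene"); cv2.imwrite("pics/s1.png",cv2.resize(p[200:320,270:430],None,fx=5,fy=5)[...,::-1])
o=bot.get_obs();print(o["tool_pos"],o["contact_force"])
E
```

```text
time: 2.1
tool_pos: [542.2, -104.7, 87.6]
tcp_rot: [3.142, 0.0, -0.035]
contact_force: [-0.1, -0.0, 0.6]
grip_width: 91.7
finger_force: 0.0
[ 542.11217142 -104.59891736   87.35040239] [-1.00235032 -0.29306186 -0.95476618]
```

View pics/s1.png

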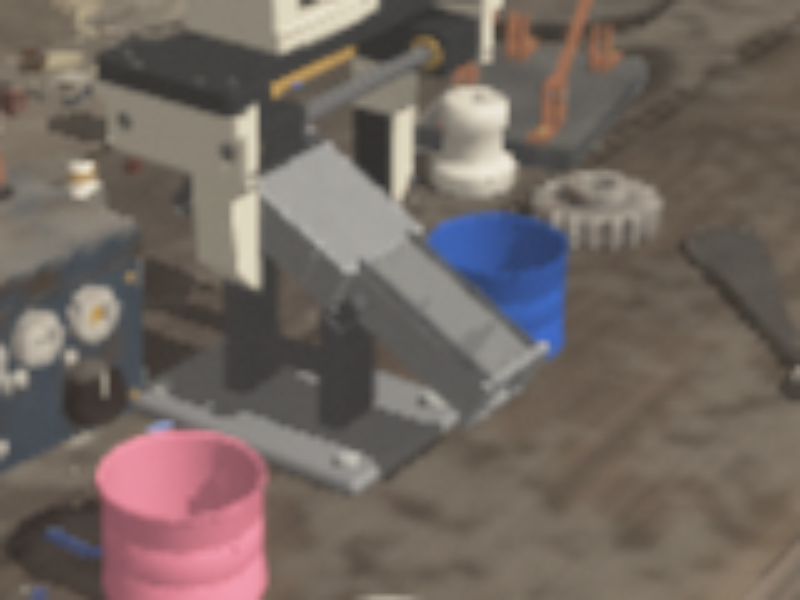

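The fingers straddle the body: near finger at crop (245,230), neck lower right, mouth at (530,350), no contact. Closing.

```bash
python3 -m crank '[[[0.7,0.1,-0.1,0,0],[0.64,0.1,-0.1,0,0],[0.5,0.1,-0.1,0,0],[0,0.1,-0.1,0,0],[0,0.1,-0.1,0,0],[0,0.1,-0.1,0,0],[0,0.1,-0.1,0,0],[0,0.1,-0.1,0,0],[0,0.1,-0.1,0,0],[0,0.1,-0.1,0,0]]]'
```

```text
time: 3.15
tool_pos: [543.5, -103.5, 88.2]
tcp_rot: [3.141, -0.0, -0.035]
contact_force: [-2.3, 0.3, 4.3]
grip_width: 55.8
finger_force: 29.9
```

```bash
python3 -m crank '[[[0,0,0,-0.4,0],[0,0,0,-1.2,0],[0,0,0,-2.5,0],[0,0,0,-4,0],[0,0,0,-5.5,0],[0,0,0,-7,0],[0,0,0,-8.3,0],[0,0,0,-9.2,0],[0,0,0,-9.8,0],[0,0,0,-10,0]]]'
python3 - <<'E'
from h import *
o=bot.get_obs();P=o["tool_pos"];y=o["tcp_rot"][2];print(P,y)
th=np.radians(25); off=np.array([105.5,0])
# grip->mouth horizontal offset measured: mouth (438), grip 543.5
T=np.array([505.5,182])+105.5*np.array([np.cos(th),np.sin(th)])
d=T-P[:2];tx=np.array([np.cos(y),np.sin(y)]);ty=np.array([np.sin(y),-np.cos(y)]);print(T,d@tx/10,d@ty/10,np.degrees(y))
p,_=bot.capture("scene"); cv2.imwrite("pics/s2.png",cv2.resize(p[150:340,250:430],None,fx=3,fy=3)[...,::-1])
E
```

```text
time: 4.15
tool_pos: [543.6, -103.5, 188.8]
tcp_rot: [3.141, -0.001, -0.035]
contact_force: [0.0, 0.1, -3.5]
grip_width: 56.0
finger_force: 29.9
[ 543.6455569 -103.5055613  188.7797241] -0.03513034795376324
[601.11547153 226.58622661] 4.584060099801202 -33.19066417492889 -2.0128206705766813
```

View pics/s2.png

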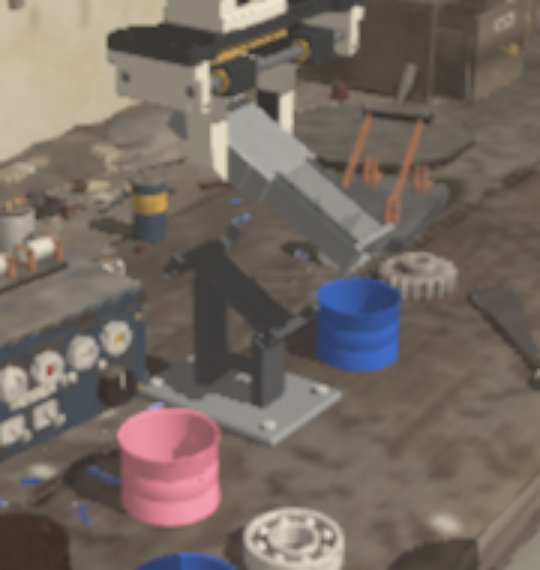

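The flask hangs clear of the stand at its old pitch, mouth at crop (375,245). Carrying it gently.

```bash
python3 -m crank '[[[0,0.1,-0.5,0,-0.3],[0,0.3,-1.8,0,-1.3],[0,0.6,-3.9,0,-3],[0,1,-6.8,0,-5.5],[0,1.5,-10.3,0,-8.3],[0,2,-13.8,0,-11],[0,2.4,-16.7,0,-13.4],[0,2.6,-18.8,0,-15.2],[0,2.8,-20.1,0,-16.5],[0,2.8,-20.6,0,-17]]]'
python3 - <<'E'
from h import *
o=bot.get_obs();P=o["tool_pos"];y=o["tcp_rot"][2]
T=np.array([601.1,226.6])
d=T-P[:2];tx=np.array([np.cos(y),np.sin(y)]);ty=np.array([np.sin(y),-np.cos(y)]);print(T,d@tx/10,d@ty/10,np.degrees(y))
E
```

```text
time: 5.2
tool_pos: [578.5, 103.2, 187.5]
tcp_rot: [-3.141, 0.001, 0.265]
contact_force: [0.4, 0.2, -2.5]
grip_width: 56.1
finger_force: 29.9
[601.1 226.6] 5.406046015803822 -11.322701033474086 15.156853867283521
```

```bash
python3 -m crank '[[[0,0.2,-0.4,0.2,-0.3],[0,0.6,-1.2,0.7,-1.2],[0,1.2,-2.6,1.4,-2.4],[0,2,-4.3,2.4,-4],[0,3,-6.2,3.5,-5.7],[0,3.9,-8,4.6,-7.3],[0,4.6,-9.5,5.5,-8.6],[0,5.1,-10.6,6.1,-9.5],[0,5.3,-11.1,6.4,-9.9],[0,5.4,-11.3,6.5,-10]]]'
python3 - <<'E'
from h import *
o=bot.get_obs();P=o["tool_pos"];y=o["tcp_rot"][2];print(P)
for n in("top","scene"):
    p,dd=bot.capture(n); cv2.imwrite(f"pics/{n}2.png",p[...,::-1])
    if n=="top":
        a=p[175:275,160:260]
    else: b=p[250:400,150:300]
cv2.imwrite("pics/c2.png",np.hstack([cv2.resize(a,(400,400),interpolation=2),cv2.resize(b,(400,400),interpolation=2)])[...,::-1])
E
```

```text
time: 6.2
tool_pos: [601.5, 224.9, 122.6]
tcp_rot: [3.141, 0.001, 0.437]
contact_force: [-0.6, -1.1, -3.0]
grip_width: 55.9
finger_force: 29.9
[601.51091792 224.92649871 122.61258365]
```

View pics/c2.png

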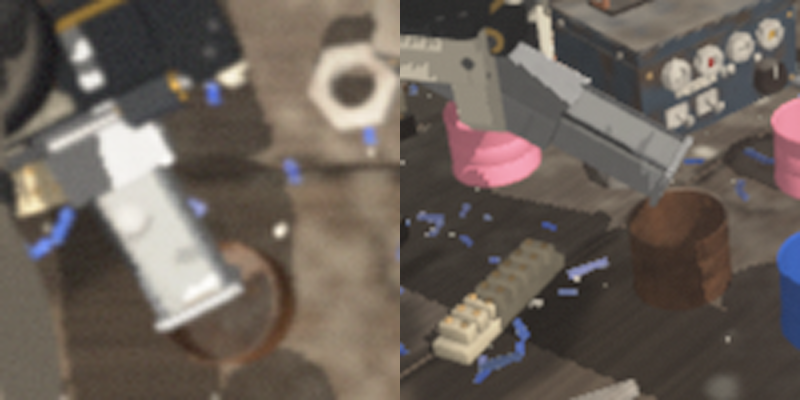

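```bash
cat >> h.py <<'E'
def flask(p,P,yaw,pitch=28):  # flask point -> world for TCP P
    a=np.radians(pitch);c,s=np.cos(a),np.sin(a)
    x,y,z=p[0],p[1],p[2]-12; q=np.array([c*x-s*z,y,s*x+c*z]); C,S=np.cos(yaw),np.sin(yaw)
    return np.array([P[0]+C*q[0]-S*q[1],P[1]+S*q[0]+C*q[1],P[2]+18.8+q[2]])
E
python3 - <<'E'
from h import *
o=bot.get_obs();P=o["tool_pos"];y=o["tcp_rot"][2]
print("mouth",flask((-120,0,12),P,y))
for n,(u0,v0,s) in dict(top=(160,175,4),scene=(150,250,400/150)).items():
  f=lambda p:((np.array(proj(n,p))-(u0,v0))*s).round(0).tolist()
  print(n,[f(flask((-119,yy,28),P,y)) for yy in(-23.5,23.5)],"ball1",f(flask((-62,6,10),P,y)),"tinrim",f((505.5,182,50)),"vane tips",f(flask((-69,1,12),P,y)),f(flask((-92,-1,12),P,y)))
E
```

```text
mouth [505.73576966 179.59562575  85.64064277]
top [[240.0, 288.0], [157.0, 328.0]] ball1 [134.0, 208.0] tinrim [212.0, 300.0] vane tips [149.0, 217.0] [175.0, 252.0]
scene [[293.0, 127.0], [269.0, 167.0]] ball1 [189.0, 128.0] tinrim [275.0, 213.0] vane tips [202.0, 127.0] [235.0, 143.0]
```

Run:
```python
from h import *
print(ray("top",217,250.5,50),proj("top",(505.5,182,50)),proj("scene",(505.5,182,50)))
W=cloud("top",np.load("top0.npy")); sub=W[228:275,192:242]; m=(sub[...,2]>43)&(sub[...,2]<58); v,u=np.nonzero(m); print("rim px",u.min()+192,u.max()+192,v.min()+228,v.max()+228)
p=cv2.imread("pics/top0.png").astype(int); b=(p[...,2]-p[...,0])[228:275,192:242]; b[:, :]=b
print((b[22]).tolist()); print("z",sub[22,:,2].round().astype(int).tolist()); print("y",sub[22,:,1].round().astype(int).tolist())
ps=cv2.imread("pics/scene0.png").astype(int); bs=(ps[...,2]-ps[...,0])[318:372,225:285]; print("scene row 330",bs[12].tolist())
```

```text
[504.35824252 173.46296414  50.        ] (np.float64(213.02749394589137), np.float64(250.03455192987747)) (np.float64(253.0819769616448), np.float64(329.88145848091494))
rim px 198 228 235 265
[42, 43, 44, 42, 43, 44, 44, 42, 36, 34, 31, 30, 34, 39, 35, 34, 30, 27, 32, 25, 28, 26, 25, 22, 25, 24, 26, 23, 23, 26, 25, 25, 20, 24, 24, 26, 37, 37, 39, 45, 42, 38, 35, 35, 36, 37, 38, 36, 39, 36]
z [-3, 2, 2, 3, 1, 0, 50, 49, 40, 34, 22, 13, 6, 4, 2, 6, 2, 1, 2, 2, 5, 1, 6, 4, 1, -2, 3, 5, 2, 2, 3, -2, 1, 3, -1, 5, 51, 38, 30, 24, 6, 2, -3, 3, -3, 1, 2, -1, 0, 1]
y [242, 239, 237, 234, 232, 230, 214, 213, 213, 212, 213, 213, 213, 211, 209, 206, 205, 203, 201, 198, 195, 194, 191, 189, 187, 186, 183, 180, 178, 176, 173, 172, 170, 167, 165, 162, 150, 150, 150, 149, 151, 149, 148, 144, 143, 140, 138, 136, 134, 131]
scene row 330 [21, 22, 21, 20, 20, 21, 21, 21, 21, 20, 27, 33, 31, 27, 30, 32, 37, 40, 42, 44, 46, 47, 45, 44, 42, 40, 41, 38, 39, 36, 35, 34, 33, 30, 31, 30, 29, 28, 22, 20, 21, 20, 20, 21, 20, 19, 17, 19, 21, 20, 20, 20, 19, 19, 18, 17, 17, 17, 17, 19]
```

```bash
python3 -m crank '[[[0,0.1,-0.4,0.1,0],[0,0.3,-1.2,0.2,0],[0,0.6,-2.2,0.4,0],[0,0.9,-3.3,0.5,0],[0,1.2,-4.4,0.6,0],[0,1.4,-5.3,0.7,0],[0,1.5,-5.9,0.8,0],[0,1.5,-6.2,0.8,0],[0,1.5,-6.2,0.8,0],[0,1.5,-6.2,0.8,0]]]' && python3 -m crank '[[[0,0,1,0,0],[0,0,3,0,0],[0,0,6,0,0],[0,0,10,0,0],[0,0,6,0,0],[0,0,3,0,0],[0,0,1,0,0],[0,0,0,0,0],[0,0,0,0,0],[0,0,0,0,0]]]'
cat > look.py <<'E'
from h import *
import sys
o=bot.get_obs();P=o["tool_pos"];y=o["tcp_rot"][2]
print(o["time"],P,y,"mouth",flask((-120,0,12),P,y).round(1))
p,_=bot.capture("top")
# rectify neck top plane z=12: u along flask x (-125..-30), v along y
src=np.float32([proj("top",flask(q,P,y)) for q in((-40,20,12),(-125,20,12),(-125,-20,12),(-40,-20,12))])
H=cv2.getPerspectiveTransform(src,np.float32([[0,0],[340,0],[340,160],[0,160]]))
im=cv2.warpPerspective(p,H,(340,160),flags=2)
cv2.imwrite("pics/n%s.png"%sys.argv[1],im[...,::-1])
g=cv2.cvtColor(im,cv2.COLOR_RGB2GRAY); s=cv2.resize(g,(34,16),interpolation=cv2.INTER_AREA)
for r in s[1:-1]: print(' '.join('%3d'%v for v in r))
E
python3 look.py a
```

```text
time: 7.3
tool_pos: [589.2, 286.8, 115.1]
tcp_rot: [3.141, -0.0, 0.436]
contact_force: [-0.2, -0.5, -3.7]
grip_width: 55.9
finger_force: 29.9
time: 8.3
tool_pos: [589.6, 286.1, 115.0]
tcp_rot: [3.141, -0.0, 0.436]
contact_force: [-0.5, -0.5, -3.1]
grip_width: 55.9
finger_force: 29.9
8.3 [589.57448444 286.10926854 115.00904631] 0.43588135060179867 mouth [493.5 241.4  77.5]
115 121 155 195 209 208 208 208 208 207 208 201 193 191 195 203 207 205 205 205 204 206 206 204 204 206 205 204 208 209 206 190 146 112
116 124 161 205 219 219 218 217 217 218 217 207 194 193 204 215 217 217 216 216 216 215 216 215 216 216 213 214 213 215 215 198 148 113
114 123 163 209 221 221 221 220 221 220 219 209 194 194 206 219 220 221 220 219 219 220 219 220 219 219 217 215 214 213 213 195 145 112
116 126 163 209 222 222 221 219 221 222 221 210 193 195 209 220 221 221 220 218 220 221 220 221 220 221 221 219 216 215 211 188 141 111
116 125 165 211 223 223 221 221 222 222 221 210 195 200 215 220 220 220 221 221 220 221 221 221 220 220 221 222 220 220 209 183 141 111
116 126 165 211 222 222 222 221 222 222 218 2
[... 478 characters left out ...]
 219 208 179 138 110
113 125 167 212 222 223 224 222 221 222 221 222 222 222 222 225 231 237 238 236 230 212 196 203 219 222 221 222 221 220 208 179 137 111
113 124 159 201 217 217 216 219 219 217 216 215 216 216 215 222 230 234 236 235 229 211 194 198 215 220 218 220 218 218 209 183 139 110
115 114 122 151 170 169 167 178 175 169 168 168 170 167 167 181 185 191 200 197 189 178 165 169 185 191 184 187 185 188 183 159 128 114
113 104  92  94 101 101 101 106 104 101 102 104 102  99 101 106 110 112 118 114 111 111 105 109 120 123 115 115 118 118 114 111 114 115
113 110  99  89  85  88  88  86  85  86  88  91  85  87  87  82  85  86  83  84  85  88  86  89  91  92  87  87  88  86  86  94 106 106
```

```bash
python3 -m crank '[[[0,0,0.5,0,0],[0,0,1.6,0,0],[0,0,3.3,0,0],[0,0,5.3,0,0],[0,0,7.2,0,0],[0,0,8.7,0,0],[0,0,9.7,0,0],[0,0,10.2,0,0],[0,0,10.4,0,0],[0,0,10.4,0,0]]]' && python3 -m crank '[[[0,0,-1.5,0,0],[0,0,-4,0,0],[0,0,-8,0,0],[0,0,-5.5,0,0],[0,0,-4.5,0,0],[0,0,-4.5,0,0],[0,0,-4.5,0,0],[0,0,-4.5,0,0],[0,0,-4.5,0,0],[0,0,-4.5,0,0]]]'; python3 look.py b
```

```text
time: 9.35
tool_pos: [632.9, 193.1, 115.0]
tcp_rot: [-3.141, 0.0, 0.436]
contact_force: [-0.3, 0.4, -3.1]
grip_width: 55.7
finger_force: 29.9
time: 10.35
tool_pos: [613.9, 233.7, 115.0]
tcp_rot: [-3.142, -0.0, 0.436]
contact_force: [-0.2, 1.3, -3.5]
grip_width: 55.7
finger_force: 29.9
10.35 [613.88392623 233.73380362 115.02693194] 0.43603484862889674 mouth [517.8 189.   77.5]
116 120 151 191 207 210 205 204 207 206 206 201 192 189 190 198 204 201 201 202 202 203 201 199 199 199 200 203 206 208 207 192 201 211
116 121 156 202 219 219 219 219 219 217 217 210 197 194 202 216 218 217 217 218 217 217 217 217 217 216 214 213 213 212 215 208 205 212
115 123 157 205 221 222 222 222 221 219 219 210 194 192 206 219 221 220 220 221 220 220 220 221 219 219 219 216 214 212 211 202 207 214
115 123 159 206 221 221 222 222 222 222 220 211 194 192 207 219 221 220 221 220 220 220 220 221 221 220 221 220 218 216 209 193 200 213
125 134 166 208 221 222 222 221 221 222 221 209 195 199 212 220 220 221 221 220 220 220 220 220 220 221 221 221 221 227 219 189 200 215
188 191 205 215 221 222 221 221 220 221 2
[... 482 characters left out ...]
 249 236 196 203 214
241 241 233 222 223 224 223 222 223 223 220 220 222 222 221 222 221 221 220 216 199 191 190 200 216 220 221 223 238 250 237 201 206 216
241 241 232 221 221 222 220 221 222 221 220 220 221 220 219 219 219 220 219 216 204 192 190 201 215 220 221 225 243 252 239 209 209 215
240 232 213 206 205 203 200 205 208 205 205 204 206 205 204 208 209 206 205 200 195 184 183 190 202 208 210 219 238 239 225 205 208 216
241 227 187 165 166 165 164 162 165 168 171 171 169 166 171 175 173 168 166 169 169 166 165 164 170 175 174 178 187 189 180 176 197 216
243 241 207 145 128 128 127 119 123 135 136 132 126 126 134 137 134 127 128 136 135 136 137 137 138 134 132 131 130 136 136 139 174 203
```

Ball gone from the neck. Lifting and moving off, then checking the tin.

```bash
python3 -m crank '[[[0,0,0,-1,0],[0,0,0,-3,0],[0,0,0,-5.5,0],[0,-0.7,1,-7,1],[0,-2,2.7,-7.4,2.5],[0,-4,5.3,-7.4,5],[0,-6,8,-7.4,7.5],[0,-7.7,10.3,-7.4,9.6],[0,-8.7,11.6,-7.4,11],[0,-9,12,-7.4,11.5]]]'
python3 - <<'E'
from h import *
o=bot.get_obs();P=o["tool_pos"];y=o["tcp_rot"][2]
d=np.array([543.5,-103.5])-P[:2];tx=np.array([np.cos(y),np.sin(y)]);ty=np.array([np.sin(y),-np.cos(y)]);print(P,d@tx/10,d@ty/10,np.degrees(y)+2.01)
p,_=bot.capture("top");q,_=bot.capture("scene")
cv2.imwrite("pics/t3.png",np.hstack([cv2.resize(p[215:285,175:275],(400,280),interpolation=2),cv2.resize(q[300:400,200:343],(400,280),interpolation=2)])[...,::-1])
E
```

```text
time: 11.4
tool_pos: [582.8, 84.9, 189.5]
tcp_rot: [3.141, -0.0, 0.232]
contact_force: [-0.2, 0.5, -2.8]
grip_width: 55.6
finger_force: 29.9
[582.84233728  84.93136671 189.52277392] -8.164742305184484 17.432124876373916 15.31384720002307
```

View pics/t3.png

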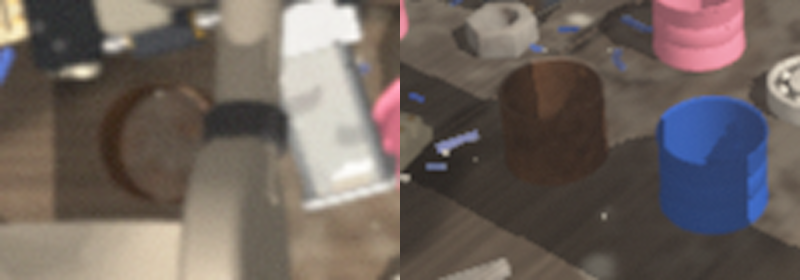

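The tin stands upright at left crop (155,140). Its inside is half hidden by the arm, so I'll look again from the stand. Carrying the flask back.

```bash
python3 -m crank '[[[0,-0.3,0.6,0,0.5],[0,-1,2.1,0,2],[0,-2,4.3,0,4],[0,-3.3,7,0,6.2],[0,-4.6,9.8,0,8.6],[0,-5.9,12.6,0,11],[0,-7,14.9,0,13],[0,-7.7,16.5,0,14.5],[0,-8.1,17.3,0,15.2],[0,-8.2,17.4,0,15.3]]]'
python3 - <<'E'
from h import *
o=bot.get_obs();P=o["tool_pos"];y=o["tcp_rot"][2]
d=np.array([543.5,-103.5])-P[:2];tx=np.array([np.cos(y),np.sin(y)]);ty=np.array([np.sin(y),-np.cos(y)]);print(P,d@tx,d@ty,np.degrees(y)+2.01)
p,_=bot.capture("top");q,ds=bot.capture("scene")
cv2.imwrite("pics/t4.png",np.hstack([cv2.resize(p[225:275,190:240],(400,400),interpolation=2),cv2.resize(q[180:300,290:410],(400,400),interpolation=2)])[...,::-1])
# pitch of the flask from depth: fit plane on body/neck top
w=cloud("scene",ds)[180:310,290:410].reshape(-1,3); 
b=w[abs((w-flask((-30,0,24),P,y))@np.array([-.469,0,.883]))<4]; b=b[(abs(b[:,1]+103)<22)&(b[:,0]>425)&(b[:,0]<520)]
c0=b.mean(0);n=np.linalg.svd(b-c0)[2][2];n*=np.sign(n[2]);print(len(b),n,np.degrees(np.arctan2(-n[0],n[2])))
E
```

```text
time: 12.5
tool_pos: [543.7, -102.4, 189.0]
tcp_rot: [3.141, 0.0, -0.033]
contact_force: [0.1, -0.8, -2.9]
grip_width: 55.6
finger_force: 29.9
[ 543.66380716 -102.41690443  188.97733952] -0.12779701028997942 1.0879323156219227 0.10948035933735878
447 [-0.45628001  0.01825236  0.88964903] 27.15221798847953
```

View pics/t4.png

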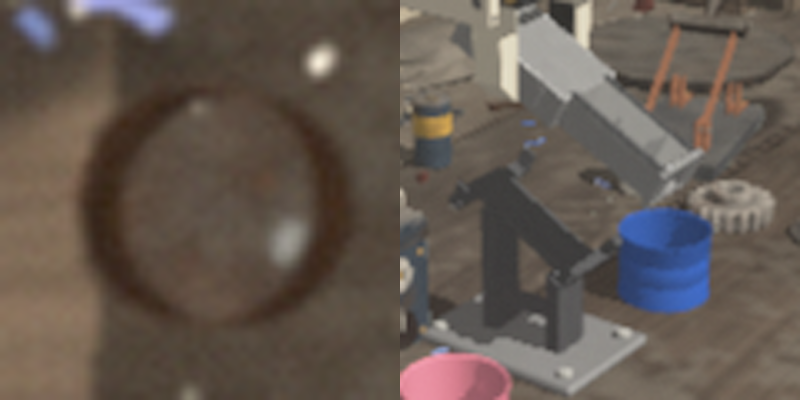

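The ball lies in the tin: left crop, grey spot at (290,240). The flask's pitch is unchanged. Lowering it onto the stand.

```bash
python3 -m crank '[[[0,0,0.1,0.5,0],[0,0,0.1,2,0],[0,0,0.1,4,0],[0,0,0.1,6,0],[0,0,0.1,7.5,0],[0,0,0.1,8.6,0],[0,0,0.1,9.2,0],[0,0,0.1,9.6,0],[0,0,0.1,9.8,0],[0,0,0.1,9.9,0]]]'
```

```text
time: 13.6
tool_pos: [545.3, -103.2, 91.1]
tcp_rot: [3.139, -0.004, -0.03]
contact_force: [-0.1, -3.0, 9.0]
grip_width: 55.8
finger_force: 30.0
```

```bash
cat > cmp.py <<'E'
from h import *
D0={n:np.load(n+"0.npy") for n in("scene","top")}
for n,(r0,r1,c0,c1) in dict(scene=(225,300,318,378),top=(235,288,328,368)).items():
    _,d=bot.capture(n); w=cloud(n,d)[r0:r1,c0:c1].reshape(-1,3); w0=cloud(n,D0[n])[r0:r1,c0:c1].reshape(-1,3)
    for s,q in(("old",w0),("new",w)):
        out=[]
        for lo,hi in((432,439),(450,485),(497,510)):
            a=q[(q[:,0]>lo)&(q[:,0]<hi)]; h=a[a[:,2]>118+(a[:,0]-540)*.53-7]
            z=np.median(h[:,2]-(h[:,0]-540)*.53) if len(h) else 0
            out+=[(len(h),round(float(z),1),round(float((h[:,1].min()+h[:,1].max())/2),1)) if len(h) else 0]
        f=q[q[:,2]>118+(q[:,0]-540)*.53-7]; out.append(round(float(np.percentile(f[:,0],.5)),1))
        print(n,s,out)
o=bot.get_obs();print(o["tool_pos"],o["tcp_rot"],o["contact_force"],o["moment"])
E
python3 cmp.py
```

```text
scene old [(42, 117.0, -96.3), (254, 115.6, -100.1), (112, 115.3, -99.6), 8.7]
scene new [(62, 124.8, -96.3), (297, 123.5, -98.2), (124, 120.7, -71.0), 8.7]
top old [(66, 118.3, -98.0), (345, 117.7, -99.5), (168, 117.4, -101.2), 431.3]
top new [(31, 128.2, -107.3), (543, 128.0, -101.0), (471, 440.2, -97.5), 433.5]
[ 545.24123491 -103.19752622   91.06275683] [ 3.1396499  -0.00348503 -0.03075358] [ 2.16097157 -3.03369471  3.78176288] [-0.71876401 -0.56639276  0.33382272]
```

```bash
python3 -m crank '[[[0,0,0,-0.5,0],[0,0,0,-1.5,0],[0,0,0,-2.5,0],[0,0,0,-3.5,0],[0,0,0,-4.2,0],[0,0,0,-4.8,0],[0,0,0,-5,0],[0,0,0,-5,0],[0,0,0,-5,0],[0,0,0,-5,0]]]'
cat > rel.py <<'E'
from h import *
D0={n:np.load(n+"0.npy") for n in("scene","top")}
P0=np.array([543.5,-103.5,88.2]);y0=-.035
o=bot.get_obs();P1=np.array(o["tool_pos"]);y1=o["tcp_rot"][2];print(P1,o["tcp_rot"],o["contact_force"])
def tofl(w,P,y):
    a=np.radians(28);c,s=np.cos(a),np.sin(a);d=w-P-[0,0,18.8];C,S=np.cos(y),np.sin(y)
    X=C*d[:,0]+S*d[:,1];Y=-S*d[:,0]+C*d[:,1];Z=d[:,2]; return np.stack([c*X+s*Z,Y,-s*X+c*Z+12],1)
for n in("scene","top"):
    _,d=bot.capture(n)
    for s,dd,P,y in(("old",D0[n],P0,y0),("new",d,P1,y1)):
        q=tofl(cloud(n,dd).reshape(-1,3),P,y); q=q[(abs(q[:,1])<30)&(q[:,0]>-135)&(q[:,0]<-20)&(q[:,2]>14)&(q[:,2]<40)]
        nk=q[(q[:,0]>-112)&(q[:,0]<-50)&(abs(q[:,1])<15)&(q[:,2]>18)&(q[:,2]<33)]
        A=np.c_[nk[:,0]+80,nk[:,1],np.ones(len(nk))]
        for _ in range(3):
            k=np.linalg.lstsq(A,nk[:,2],rcond=None)[0]; m=abs(A@k-nk[:,2])<2; A,nk=A[m],nk[m]
        fl=q[q[:,0]<-114]; ns=q[(q[:,0]>-110)&(q[:,0]<-60)]; bd=q[(q[:,0]>-41)&(q[:,0]<-25)]
        print(n,s,len(nk),"dpitch,roll deg",np.degrees(k[:2]).round(2),"z@-80",k[2].round(2),"front x",np.percentile(q[:,0],1).round(1),"y mid flange/neck",[(np.percentile(a[:,1],2)+np.percentile(a[:,1],98)).round(1)/2 for a in(fl,ns)],"shoulder x",np.percentile(q[(abs(q[:,1])>21.5)&(q[:,0]>-60)][:,0],4).round(1))
E
python3 rel.py
```

```text
time: 14.7
tool_pos: [543.6, -102.4, 139.6]
tcp_rot: [-3.141, 0.001, -0.032]
contact_force: [0.2, 0.1, -3.2]
grip_width: 55.7
finger_force: 30.0
[ 543.62225621 -102.43002645  139.57810312] [-3.14138388e+00  8.81955604e-04 -3.16536769e-02] [ 0.15338626  0.0558379  -3.23494677]
scene old 249 dpitch,roll deg [-0.21 -0.18] z@-80 21.25 front x -120.6 y mid flange/neck [np.float64(2.9), np.float64(1.75)] shoulder x -44.1
scene new 247 dpitch,roll deg [-4.08  0.04] z@-80 27.67 front x -120.4 y mid flange/neck [np.float64(2.45), np.float64(3.45)] shoulder x -57.6
top old 297 dpitch,roll deg [-0.04  0.21] z@-80 22.89 front x -120.2 y mid flange/neck [np.float64(1.7), np.float64(1.35)] shoulder x -52.0
top new 321 dpitch,roll deg [-3.87 -0.64] z@-80 28.97 front x -119.0 y mid flange/neck [np.float64(3.3), np.float64(2.5)] shoulder x -42.5
```

```bash
python3 -m crank '[[[0,0.4,0.2,0.3,0.2],[0,0.4,0.2,1,0.2],[0,0.4,0.2,2,0.2],[0,0.4,0.2,2.8,0.2],[0,0.4,0.2,3.4,0.2],[0,0.4,0.2,3.8,0.2],[0,0.4,0.2,4.1,0.2],[0,0.4,0.2,4.3,0.2],[0,0.4,0.2,4.4,0.2],[0,0.4,0.2,4.5,0.2]]]'; python3 rel.py
```

```text
time: 15.8
tool_pos: [548.0, -104.7, 95.2]
tcp_rot: [3.141, -0.001, -0.035]
contact_force: [-0.6, -0.6, -3.3]
grip_width: 55.9
finger_force: 30.0
[ 547.99904059 -104.69152362   95.19075483] [ 3.14134736e+00 -5.40467715e-04 -3.51179578e-02] [-0.57989489 -0.58264622 -3.30077679]
scene old 249 dpitch,roll deg [-0.21 -0.18] z@-80 21.25 front x -120.6 y mid flange/neck [np.float64(2.9), np.float64(1.75)] shoulder x -44.1
scene new 246 dpitch,roll deg [-3.97  0.35] z@-80 27.35 front x -120.3 y mid flange/neck [np.float64(1.75), np.float64(3.05)] shoulder x -55.3
top old 297 dpitch,roll deg [-0.04  0.21] z@-80 22.89 front x -120.2 y mid flange/neck [np.float64(1.7), np.float64(1.35)] shoulder x -52.0
top new 281 dpitch,roll deg [-3.58 -0.89] z@-80 28.77 front x -116.2 y mid flange/neck [np.float64(-13.1), np.float64(1.25)] shoulder x -41.7
```

```bash
python3 -m crank '[[[0,0,0,0.1,0],[0,0,0,0.2,0],[0,0,0,0.3,0],[0,0,0,0.35,0],[0,0,0,0.4,0],[0,0,0,0.45,0],[0,0,0,0.5,0],[0,0,0,0.5,0],[0,0,0,0.5,0],[0,0,0,0.5,0]]]'; python3 rel.py
```

```text
time: 16.9
tool_pos: [548.2, -104.6, 90.3]
tcp_rot: [3.141, -0.001, -0.035]
contact_force: [-2.2, 2.6, 5.1]
grip_width: 55.9
finger_force: 30.0
[ 548.16500377 -104.57703873   90.27574603] [ 3.14147052e+00 -8.17233844e-04 -3.49856050e-02] [-2.23782176  2.55528082  5.06912548]
scene old 249 dpitch,roll deg [-0.21 -0.18] z@-80 21.25 front x -120.6 y mid flange/neck [np.float64(2.9), np.float64(1.75)] shoulder x -44.1
scene new 261 dpitch,roll deg [-0.81 -1.57] z@-80 23.14 front x -120.8 y mid flange/neck [np.float64(4.25), np.float64(2.95)] shoulder x -55.7
top old 297 dpitch,roll deg [-0.04  0.21] z@-80 22.89 front x -120.2 y mid flange/neck [np.float64(1.7), np.float64(1.35)] shoulder x -52.0
top new 268 dpitch,roll deg [-0.44 -0.51] z@-80 24.49 front x -117.3 y mid flange/neck [np.float64(-12.65), np.float64(2.4)] shoulder x -55.3
```

```bash
python3 -m crank '[[[0,-0.1,-0.05,0.05,0],[0,-0.15,-0.05,0.1,0],[0,-0.2,-0.05,0.12,0],[0,-0.25,-0.05,0.15,0],[0,-0.3,-0.05,0.18,0],[0,-0.35,-0.05,0.2,0],[0,-0.4,-0.05,0.22,0],[0,-0.45,-0.05,0.24,0],[0,-0.45,-0.05,0.24,0],[0,-0.45,-0.05,0.24,0]]]'; python3 rel.py
```

```text
time: 18.0
tool_pos: [543.3, -104.1, 87.6]
tcp_rot: [3.141, 0.0, -0.035]
contact_force: [0.8, -1.4, 4.0]
grip_width: 55.9
finger_force: 30.0
[ 543.32926471 -104.13920728   87.59321058] [ 3.14130630e+00  3.18484565e-05 -3.51480868e-02] [ 0.78020502 -1.44119459  3.9875003 ]
scene old 249 dpitch,roll deg [-0.21 -0.18] z@-80 21.25 front x -120.6 y mid flange/neck [np.float64(2.9), np.float64(1.75)] shoulder x -44.1
scene new 255 dpitch,roll deg [-0.49 -0.02] z@-80 22.72 front x -120.8 y mid flange/neck [np.float64(2.5), np.float64(3.4)] shoulder x -56.2
top old 297 dpitch,roll deg [-0.04  0.21] z@-80 22.89 front x -120.2 y mid flange/neck [np.float64(1.7), np.float64(1.35)] shoulder x -52.0
top new 289 dpitch,roll deg [-0.63  0.21] z@-80 24.34 front x -117.4 y mid flange/neck [np.float64(-12.75), np.float64(2.75)] shoulder x -54.8
```

```bash
python3 -m crank '[[[0.63,0,0,0,0],[0.64,0,0,0,0],[0.66,0,0,0,0],[0.7,0,0,0,0],[0.75,0,0,0,0],[0.8,0,0,0,0],[0.9,0,0,0,0],[1,0,0,0,0],[1,0,0,0,0],[1,0,0,0,0]]]'; python3 cmp.py;python3 rel.py
```

```text
time: 19.1
tool_pos: [543.3, -104.0, 87.7]
tcp_rot: [3.141, -0.0, -0.035]
contact_force: [0.7, -0.3, -0.0]
grip_width: 91.4
finger_force: 0.0
scene old [(42, 117.0, -96.3), (254, 115.6, -100.1), (112, 115.3, -99.6), 8.7]
scene new [(46, 117.0, -94.5), (252, 115.6, -98.9), (157, 116.2, -71.4), 8.7]
top old [(66, 118.3, -98.0), (345, 117.7, -99.5), (168, 117.4, -101.2), 431.3]
top new [(27, 118.5, -110.3), (512, 119.2, -101.1), (486, 437.3, -98.5), 433.3]
[ 543.3400179  -103.97555811   87.63908969] [ 3.14155487e+00 -2.48741511e-05 -3.51691441e-02] [-0.36346539  0.28143765 -0.2415423 ] [ 0.0301101   0.05664339 -0.04749254]
[ 543.3400179  -103.97555811   87.63908969] [ 3.14155487e+00 -2.48741511e-05 -3.51691441e-02] [-0.36346539  0.28143765 -0.2415423 ]
scene old 249 dpitch,roll deg [-0.21 -0.18] z@-80 21.25 front x -120.6 y mid flange/neck [np.float64(2.9), np.float64(1.75)] shoulder x -44.1
scene new 248 dpitch,roll deg [-0.21 -1.32] z@-80 21.71 front x -121.1 y mid flange/neck [np.float64(3.55), np.float64(3.15)] shoulder x -50.3
top old 297 dpitch,roll deg [-0.04  0.21] z@-80 22.89 front x -120.2 y mid flange/neck [np.float64(1.7), np.float64(1.35)] shoulder x -52.0
top new 269 dpitch,roll deg [ 0.1  -0.97] z@-80 23.33 front x -117.4 y mid flange/neck [np.float64(-12.0), np.float64(2.65)] shoulder x -51.0
```

Pitch and height match the original. Raising the gripper straight up and clear to check.

```bash
python3 -m crank '[[[1,0,0,-0.5,0],[1,0,0,-2,0],[1,0,0,-4,0],[1,0,0,-7,0],[1,0,0,-10,0],[1,0,0,-13,0],[1,0,0,-16,0],[1,-4,4,-16,0],[1,-8,8,-16,0],[1,-12,12,-16,0]]]'; python3 -m crank '[[[1,-4,4,0,0],[1,-7,8,0,0],[1,-10,12,0,0],[1,-13,16,0,0],[1,-14,20,0,0],[1,-14,22,0,0],[1,-14,23,0,0],[1,-14,23,0,0],[1,-14,23,0,0],[1,-14,23,0,0]]]'; sed -i 's/^o=bot.get_obs();P1.*/P1,y1=P0,y0/' rel.py; python3 cmp.py; python3 rel.py
python3 - <<'E'
from h import *
p,_=bot.capture("top");q,d=bot.capture("scene")
cv2.imwrite("pics/t5.png",np.hstack([cv2.resize(p[170:320,190:390],(400,300),interpolation=2),cv2.resize(q[210:310,290:423],(400,300),interpolation=2)])[...,::-1])
E
```

```text
time: 20.3
tool_pos: [432.4, -206.9, 248.2]
tcp_rot: [3.141, -0.001, -0.034]
contact_force: [0.2, -0.8, 0.3]
grip_width: 91.9
finger_force: 0.0
time: 21.3
tool_pos: [286.2, -429.9, 247.8]
tcp_rot: [-3.141, -0.0, -0.033]
contact_force: [0.1, 0.1, 0.1]
grip_width: 91.9
finger_force: 0.0
scene old [(42, 117.0, -96.3), (254, 115.6, -100.1), (112, 115.3, -99.6), 8.7]
scene new [(38, 117.2, -96.0), (252, 115.6, -99.2), (111, 115.7, -99.9), 8.7]
top old [(66, 118.3, -98.0), (345, 117.7, -99.5), (168, 117.4, -101.2), 431.3]
top new [(65, 117.7, -98.1), (334, 117.4, -98.5), (175, 117.6, -100.2), 429.4]
[ 286.19096102 -430.2276236   247.94889737] [ 3.14135324e+00 -1.72712654e-04 -3.35800998e-02] [-0.1300894  -0.45982206 -1.17861875] [-0.00982837 -0.03534276 -0.03323662]
scene old 249 dpitch,roll deg [-0.21 -0.18] z@-80 21.25 front x -120.6 y mid flange/neck [np.float64(2.9), np.float64(1.75)] shoulder x -44.1
scene new 236 dpitch,roll deg [-0.01  0.14] z@-80 21.2 front x -121.6 y mid flange/neck [np.float64(3.5), np.float64(2.3)] shoulder x -53.3
top old 297 dpitch,roll deg [-0.04  0.21] z@-80 22.89 front x -120.2 y mid flange/neck [np.float64(1.7), np.float64(1.35)] shoulder x -52.0
top new 299 dpitch,roll deg [ 0.04 -0.13] z@-80 22.99 front x -121.3 y mid flange/neck [np.float64(1.7), np.float64(2.2)] shoulder x -51.1
```

View pics/t5.png

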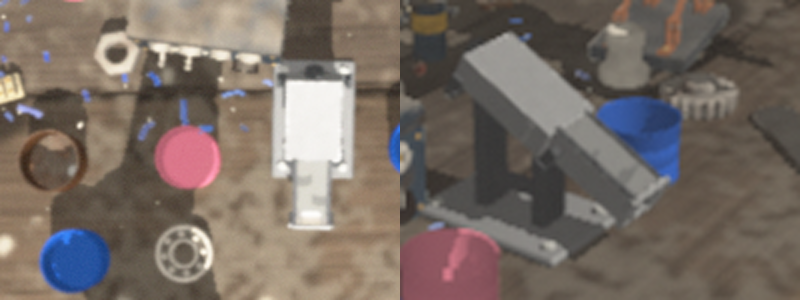

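The flask lies home, within about 1 mm of its first pose. The ball shows in the tin at left crop (70,155), and the nut at (118,52) and the bystanders are unmoved. Handing in.

```bash
python3 -c "
from plant import bot
print(bot.close_job())"
```

```text
the job is handed in; nothing more can be done
None
```

The ball is in the brown tin, the flask is back in its stand within about 1 mm of where it lay, and the job was handed in at about 21.5 s; I freed the ball with quick sideways moves, because the tool could not be tilted to roll the flask.

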